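# Feed out the stirrer shaft stub and hold the spread snap ring at its groove

### The arm

A 6-joint arm with a two-finger parallel gripper is mounted at the origin on the work surface. World frame = base frame: x ahead of the robot, y to its left, z up, the work surface at z = 0. Lengths are in m, angles in rad, forces in N, time in s.
With the tool pointing down it reaches from about 0.375 to 0.925 m from the base axis. Payload 5.7 kg.
Tool frame: the origin (TCP) lies on the centre line of the jaws, within the pads' length; the fingertips stand 25 mm ahead of it and the grasp point (between the pads) lies 6 mm ahead of it; z points along the fingers, y is the direction in which the jaws open and shut (so a half turn about z gives the same grasp; the last joint's range is limited). The gripper opens to 85 mm and grips with 20 to 120 N. Pads are 22 mm wide; open, the fingers measure 114 mm over their backs; the gripper's body (76 mm by 85 mm) begins 54 mm behind the grasp point. The pads swing forward as they close: fully open they stand 13 mm farther back than shut.
Start: joints at [1.046, 0.359, 1.51, -0, 1.272, -0.115], TCP at [0.239, 0.55, 0.256] pointing down, gripper open.
Joint ranges: [-2.97, 2.97], [-1.01, 2.36], [0.21, 2.38], [-0.96, 4.11], [0.2, 2.71], [-2.98, 2.98]. Speed limits (rad/s): [2.39, 2.39, 3.14, 3.14, 3.14, 3.14].

### API

Orientations are given as a 3x3 rotation matrix whose columns are the frame's x, y, z axes.
In Python, from rig import env gives the robot as it stands.
- The arm moves only by the shell command python3 -m handwheel 'ROWS' [FORCE]. ROWS is JSON, one flat list of numbers, 5 for each row, row after row: the shift along the world's x, y, z in mm, then the turn about the world's z in degrees, then the opening, from 0 (shut) to 1 (fully open). In form: [tx, ty, tz, turn, grip, tx, ty, tz, turn, grip, ...]. A call has 1 to 10 rows; each row shifts and turns the commanded pose from where the row before left it; what a row does not reach is not made up. A row lasts 1/8 s, in which the tool goes at most 62.5 mm and 10.7 degrees, less where a joint would pass 70% of its speed; a pose out of reach is approached as far as the arm can. A call is refused whole if a number of a shift passes 62.5 or a number of a turn 10.7, either way. A call with a gripper value outside its range is refused whole. The fingers move at their own pace and stop on an object; FORCE is the grip in N (left out, the last holds). Time passes only in rows, so rows that do not move let the fingers close. It gives the time, the measured TCP pose, the force and the opening at its end, in the units of the state.
- env.state(): the state, without advancing time (a new reading comes with each control period).
- env.capture(name): name is "scene" or "top" or "wrist"; returns (picture, depth): 480x640x3 uint8, blue, green, red; 480x640 float32, m along the optical axis (not along the pixel's ray), 0 where there is no reading.
- env.calibration(name): a dict with "intrinsics" (3x3 intrinsics, pixels), "R" (3x3) and "t" (3): a world point X has camera coordinates R X + t. Camera axes: x right, y down, z forward; pixel columns grow to the right and rows downward; lengths in m; the calibration is good to about 2 mm. A picture is of the moment at which its call begins: read the wrist's pose just before it. calibration takes no time and is no camera call; for the wrist camera it gives the pose at the moment of the call.
- env.hand_in(): hands the job in, once; it reports no verdict.
The state is a dict: "clock": time; "joints": joint angles; "qd": joint speeds; "joint_efforts": joint torques, N m; "tool_pos": TCP position; "orientation": TCP orientation; "wrist_force": force on the tool from outside, world axes, zero at the start; "moment": the same for the moment, N m; "finger_gap": opening from 0.0 (shut) to 1.0 (fully open).
Only numpy, scipy, OpenCV 4.12 (cv2) and the standard library are available. Lean on these libraries where they do the work, as an engineer would, in place of code of your own. Each camera call takes 0.05 s, during which the arm holds its last target.

### The job

Swing the sprung orange-knobbed advance lever all the way to its stop, so that it feeds the stirrer-shaft stub out from under the clear guard, and let the lever spring back. Then lift the snap-ring pliers off their white rack by the two orange handles, squeezing them fully so that the ring spreads, and lower the ring over the stub's head until it surrounds the brass groove centrally, midway between head and shoulder. Finish while holding it there: pliers upright, still fully squeezed, ring spread and touching nothing, and leave the jar, the beaker and the dish undisturbed.

Things in the scene. Friction and masses are not known exactly. Their poses are not given: they have to be found in the camera images.
- fixture: Feed fixture fixed to the bench: aluminium base plate 170 x 210 mm, 12 mm thick, reaching from x = -120 to +50 mm. Origin on the bench surface. The stub's track runs along the fixture's own y axis through x = 0. The sprung lever lies on the -x side, its vertical hinge axis at x = -45, y = 0 mm.
- lever_hinge (a point): Point on the lever's vertical hinge axis, 86 mm above the bench (level with the knob's top). Fixed in the fixture.
- lever_knob (a point): Centre of the top of the upright orange knob at the lever's free end: a post 18 mm in diameter, its top 86 mm above the bench; the flat lever bar below it (14 mm wide) has its top 42 mm above the bench. 100 mm from the hinge axis.
- lever (a joint): Sprung advance lever, 0 at rest to 1.10 rad at its stop. At 0.55 it points along the fixture's -x; growing values turn it clockwise from above, the knob going to the fixture's +y (y = -52 to +52 mm). Pushing the knob takes 2 N at first, up to 7 N at the stop. Let go, it springs back to 0 within a second; the carriage stays where it was pushed.
- carriage (a joint): The blue carriage has a push bar over the lever (top 56 mm above the bench), 18 to 30 mm ahead of the stub axis in y, on its -x side from 23 mm. Value: travel in m of the blue carriage with the stub along the fixture's +y axis, held by friction (about 4 N). It starts at 0.001 to 0.008; a full lever swing pushes it to about 0.063, with the stub clear of the guard.
- guard_edge (a point): Middle of the orange front edge of the clear guard's roof, 93 mm above the bench. The fixed guard is an open-sided hood that covers fixture y = -97 to -24 mm, x = -43 to +43 mm, and the stub at the start.
- handles (a point): Point midway between the two orange handles, 38 mm above the pliers' origin. Handles: 16 mm wide (x), 6 mm thick, on the +y and -y sides, 10 to 56 mm above the origin. Here 37 mm over the outer faces at rest, 26 mm (faces parallel, upright) when squeezed to the stop. Squeeze along the pliers' y: about 8 N reaches the stop; grip with 20 N or more.
- groove (a point): Middle of the stub's groove, on the stub's vertical axis, 55 mm above the bench. The stub: steel shoulder 34 mm in diameter with its top 48 mm above the bench; brass groove 16 mm in diameter from 48 to 62 mm; steel head 24 mm in diameter from 62 to 70 mm (the top).
- rack: White pliers rack fixed to the bench, base 90 (x) x 70 (y) mm, origin on the bench under its centre. Two clear upright plates at x = -24 and +24 mm (7 mm thick, 36 mm long) with tops at 70 mm carry the pliers' cross bar; lugs 6 mm high leave the bar 2 mm of play each way in y. Lift the pliers straight up, at least 70 mm, before moving sideways.
- pliers: Snap-ring pliers, 0.14 to 0.23 kg, upright, handles up, ring below, standing at first on the rack by a cross bar (62 x 14 x 12 mm, along the pliers' x). Origin at the bar's centre on the pivot axis, 76 mm above the bench at the start; z up. Spread, the jaws reach 24 mm out from the axis along y.
- ring_center (a point): Centre of the spread snap ring, 55 mm below the pliers' origin. Dark steel, 4 mm thick, horizontal, fixed on the jaw tips: two 120-degree arcs on the +y and -y sides, 5 mm wide, 19 mm inside at rest (too small for the head; up to 4 mm lower then). Spread, each arc is 8 mm farther out along y and clears the head by about 3 mm in y, 6 mm in x.
- jaw_left (a joint): Spread angle of one jaw, 0 at rest to 0.145 rad with the handles squeezed to their stop; the other jaw mirrors it.
- amber_jar: Amber screw-cap jar, 72 mm diameter, 100 mm tall, loose bystander; origin at the centre of its underside.
- beaker: Glass beaker, 68 mm diameter, 85 mm tall, loose bystander; origin at the centre of its underside.
- dish: White porcelain dish, 70 mm diameter, 30 mm tall, loose bystander; origin at the centre of its underside.
There are look-alikes about, which are no part of the job. Of the things that look like the pliers, the largest one is meant.

How it is judged:
On the way, in this order (a step that is already met when the one before it is completed fails the run):
1. the advance lever is swung to its stop and has fed the stub out (value of joint lever above 1.02 rad and value of joint carriage above 0.056 m), for 0.05 s.
2. the lever has sprung back, the stub stays out (value of joint lever below 0.1 rad and value of joint carriage above 0.054 m), for 0.1 s.
At the end, for the whole second after the job is handed in: Fingers hold the still, upright pliers squeezed (jaw over 0.12 rad); ring centre within 5 mm sideways and 4.5 mm in height of the groove middle, under 1 N on the fixture; carriage out over 54 mm, lever back below 0.1 rad; jar, beaker and dish standing within 30 mm of their start (all of step 2 and horizontal distance between ring_center and groove below 0.005 m and z of ring_center in the frame of groove between -0.0045 and 0.0045 m and angle between pliers's own z axis and vertical below 0.12 rad and value of joint jaw_left above 0.12 rad and contact force between the fingers and pliers above 4 N and contact force between pliers and fixture below 1 N and height (world z) of pliers above 0.1 m and linear speed of pliers below 0.02 m/s and distance of each of amber_jar, beaker, dish from where it was at the start of the episode below 0.03 m and angle between each of amber_jar, beaker, dish's own z axis and vertical below 0.2 rad); the arm keeps its last pose, push and grip.
It fails at once if a bystander is knocked about or tipped (distance of any of amber_jar, beaker, dish from where it was at the start of the episode above 0.03 m or angle between any of amber_jar, beaker, dish's own z axis and vertical above 0.3 rad).
It also fails if it takes over 58 s, if anything falls off the work surface, if the arm or the gripper's body presses on something with over 40 N, if the wrist force passes 120 N, or if a joint passes its speed limit or range.

## Working session

There is one attempt and no reset: what is moved stays moved. The work goes in short steps, Python scripts to look and compute and a shell command to move; the robot and the scene stay as the last step left them, time stands still between calls to the robot, and variables do not carry over. Pictures are saved under pics/ and viewed, and the job is handed in when it is done.

```bash
ls; mkdir -p pics
python3 - <<'E'
from rig import env
import cv2,numpy as np
s=env.state();print(s)
for n in("scene","top","wrist"):
    c=env.calibration(n);print(n,c)
    p,d=env.capture(n);cv2.imwrite(f"pics/a_{n}.png",p);np.save(f"pics/a_{n}_d.npy",d)
E
```

```text
pics
{'clock': 0.0, 'joints': array([ 1.04589772e+00,  3.59564023e-01,  1.51146817e+00, -1.60944313e-05,
        1.27247376e+00, -1.15091792e-01]), 'qd': array([-0.00013817,  0.00184532, -0.00069845, -0.00083557, -0.00095538,
        0.00070657]), 'joint_efforts': array([ 2.25061827e-03, -5.27614117e+01, -2.78627515e+01,  5.98726547e-05,
        1.28124654e-02,  2.82854819e-05]), 'tool_pos': array([0.23874086, 0.54975269, 0.25540479]), 'orientation': array([[-9.17199605e-01,  3.98426896e-01, -9.45489370e-04],
       [ 3.98427965e-01,  9.17198119e-01, -1.66342878e-03],
       [ 2.04446307e-04, -1.90240562e-03, -9.99998170e-01]]), 'wrist_force': array([ 0.04028067, -0.04898991, -0.43974485]), 'moment': array([0.00635622, 0.01243772, 0.018338  ]), 'finger_gap': 1.002951062587203}
scene {'intrinsics': array([[611.93729384,   0.        , 313.56415877],
       [  0.        , 611.93729384, 240.62411915],
       [  0.        ,   0.        ,   1.        ]]), 'R': array([[-0.76814543,  0.64010958,  0.01457103],
       [ 0.53984908,  0.65973127, -0.52279787],
       [-0.34426089, -0.39371865, -0.85233213]]), 't': array([ 0.49956393, -0.24242123,  1.22326218])}
top {'intrinsics': array([[474.1780814 ,   0.        , 318.03221205],
       [  0.        , 474.1780814 , 238.49342811],
       [  0.        ,   0.        ,   1.        ]]), 'R': array([[-0.0097045 , -0.99962787,  0.02549412],
       [-0.98850021,  0.00574261, -0.15111042],
       [ 0.15090778, -0.02666739, -0.98818808]]), 't': array([-0.04528636,  0.63520682,  0.84703021])}
wrist {'intrinsics': array([[335.46267783,   0.        , 314.55790016],
       [  0.        , 335.46267783, 233.8534413 ],
       [  0.        ,   0.        ,   1.        ]]), 'R': array([[ 0.39863902,  0.91710637, -0.00168353],
       [ 0.87879258, -0.3814588 ,  0.28672774],
       [ 0.26231764, -0.11578034, -0.95801063]]), 't': array([-0.59794224, -0.03801252,  0.38095403])}
```

View pics/a_scene.png

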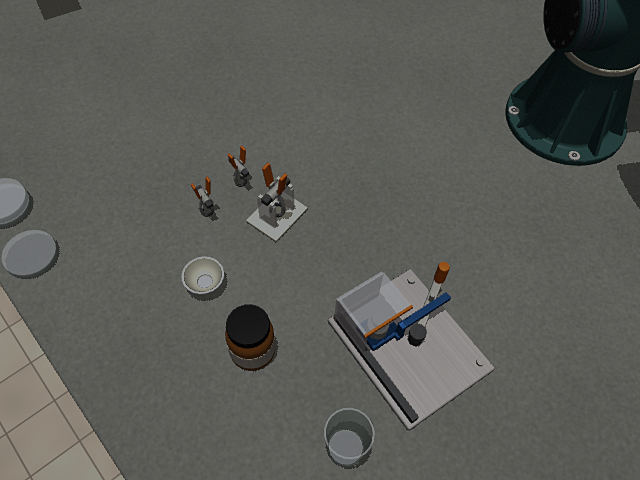

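View pics/a_top.png

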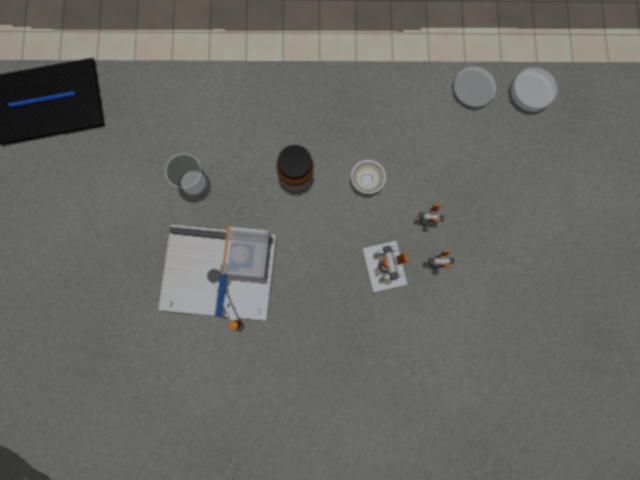

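View pics/a_wrist.png

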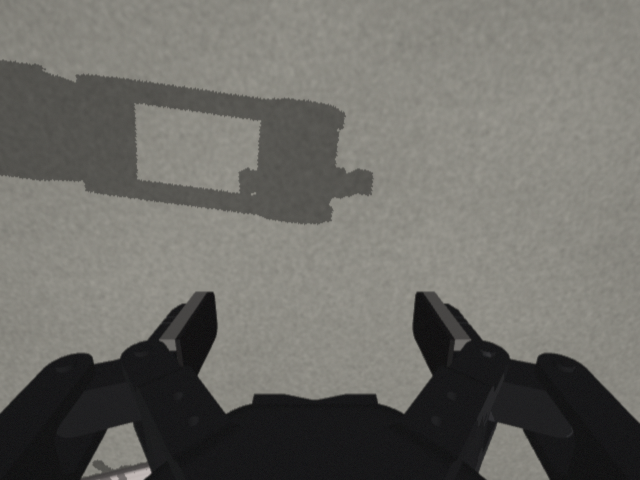

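The scene view shows the fixture at about (410,340), the knob at (442,270), the rack with pliers at (277,200), and two smaller look-alikes at (205,195) and (240,165). In the top view the fixture is at (217,273), the knob at (234,325) and the rack at (385,265). Next I zoom in for exact pixels.

```bash
cat > h.py <<'E'
import numpy as np,cv2
from rig import env
def cam(n):
    c=env.calibration(n);return np.array(c["intrinsics"]),np.array(c["R"]),np.array(c["t"])
def ray(c,u,v,z):
    K,R,t=c
    o=-R.T@t; d=R.T@np.linalg.solve(K,[u,v,1.]); return o+d*(z-o[2])/d[2]
def proj(c,X):
    K,R,t=c; p=K@(R@np.array(X)+t); return p[:2]/p[2]
def blobs(p,lo,hi,amin=15):
    m=cv2.inRange(cv2.cvtColor(p,cv2.COLOR_BGR2HSV),lo,hi)
    n,l,st,ce=cv2.connectedComponentsWithStats(m)
    return [(ce[i].round(1),st[i].tolist()) for i in range(1,n) if st[i][4]>=amin]
E
python3 - <<'E'
from h import *
for n in("top","scene"):
    p=cv2.imread(f"pics/a_{n}.png")
    print(n)
    for b in blobs(p,(5,150,110),(20,255,255)):print(b)
t=cv2.imread("pics/a_top.png");s=cv2.imread("pics/a_scene.png")
a=cv2.resize(t[215:335,150:290],None,fx=5,fy=5,interpolation=cv2.INTER_CUBIC);cv2.imwrite("pics/b1.png",a)
cv2.imwrite("pics/b2.png",cv2.resize(t[200:300,350:470],None,fx=6,fy=6,interpolation=cv2.INTER_CUBIC))
cv2.imwrite("pics/b3.png",cv2.resize(s[140:250,180:320],None,fx=5,fy=5,interpolation=cv2.INTER_CUBIC))
cv2.imwrite("pics/b4.png",cv2.resize(s[250:440,320:500],None,fx=3,fy=3,interpolation=cv2.INTER_CUBIC))
E
```

```text
top
(array([404.8, 256.7]), [403, 254, 4, 7, 19])
(array([384.9, 261.6]), [384, 258, 3, 8, 18])
(array([232.8, 324.7]), [229, 321, 9, 8, 60])
scene
(array([265.7, 165.4]), [262, 163, 8, 6, 19])
(array([283. , 176.5]), [280, 173, 7, 8, 24])
(array([443.7, 266. ]), [439, 262, 11, 9, 75])
(array([387.7, 320.8]), [364, 305, 49, 32, 144])
```

View pics/b1.png

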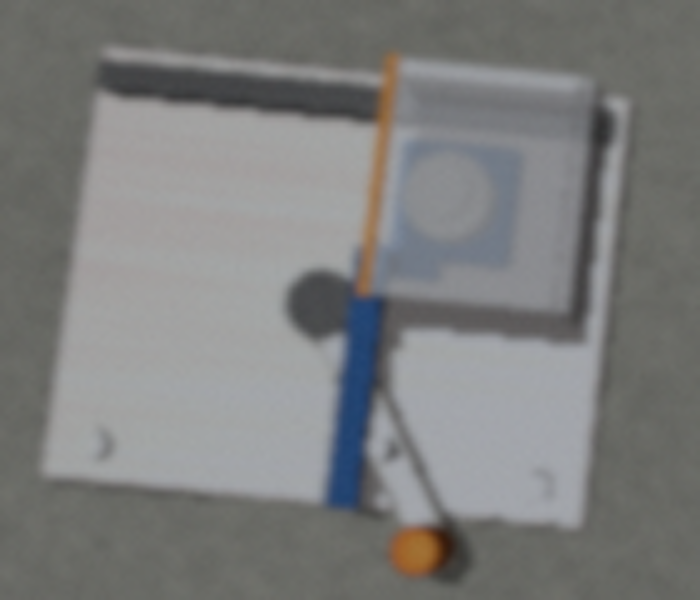

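View pics/b2.png

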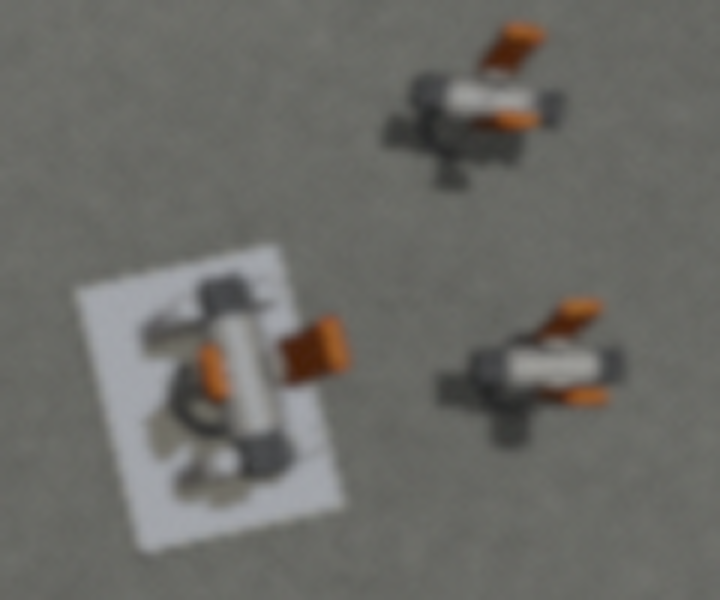

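View pics/b3.png

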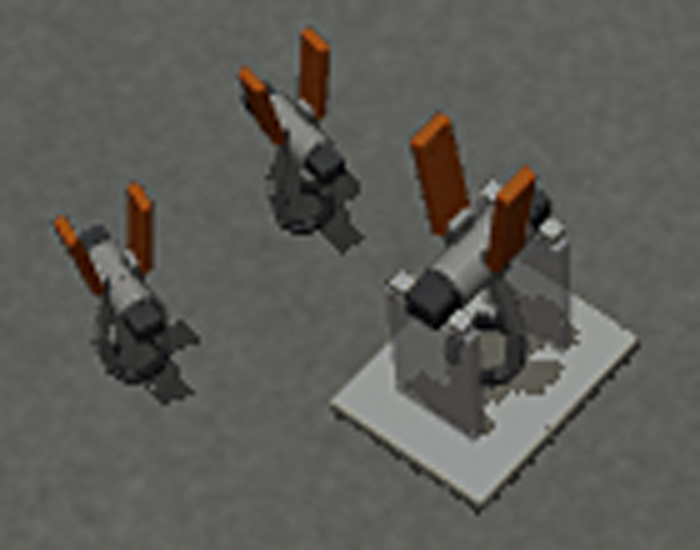

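View pics/b4.png

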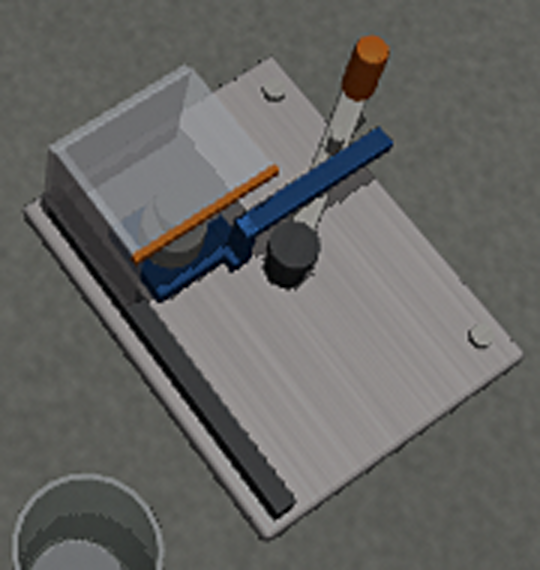

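```bash
cat >> h.py <<'E'
def tri(c1,a,c2,b):
    P=[k[0]@np.c_[k[1],k[2]] for k in(c1,c2)]
    X=cv2.triangulatePoints(P[0],P[1],np.array(a,float).reshape(2,1),np.array(b,float).reshape(2,1));X=(X[:3]/X[3]).ravel()
    return X,np.linalg.norm(proj(c1,X)-a),np.linalg.norm(proj(c2,X)-b)
E
python3 - <<'E'
from h import *
np.set_printoptions(precision=4,suppress=True)
T=cam("top");S=cam("scene")
f=lambda u,v:(150+u/5-.4,215+v/5-.4)
g=lambda u,v:(350+u/6-.4,200+v/6-.4)
s4=lambda u,v:(320+u/3-.3,250+v/3-.3)
s3=lambda u,v:(180+u/5-.4,140+v/5-.4)
print("plate top");q=[ray(T,*f(*k),.012) for k in((45,472),(582,525),(628,98))];print(q,np.linalg.norm(q[0]-q[1]),np.linalg.norm(q[2]-q[1]))
q=[ray(S,*s4(*k),.012) for k in((522,355),(272,58),(26,208),(267,538))];print("scene plate",q)
print("knob",ray(T,*f(416,551),.086),ray(S,*s4(372,49),.086))
print("guard edge T",ray(T,*f(392,55),.093),ray(T,*f(364,295),.093))
print("guard edge S",ray(S,*s4(277,169),.093),ray(S,*s4(135,258),.093))
print("hub T/S z=.05",ray(T,*f(319,303),.05),ray(S,*s4(295,243),.05))
for z in(.006,.008):
  q=[ray(T,*g(*k),z) for k in((75,290),(278,245),(345,508),(145,552))];print("rack",np.mean(q,0),np.linalg.norm(q[0]-q[1]),np.linalg.norm(q[2]-q[1]),(q[2]-q[1]),(q[3]-q[0]))
q=[ray(S,*s3(*k),.007) for k in((332,403),(480,508),(638,340))];print("rackS",(q[0]+q[2])/2,q[1]-q[0],q[2]-q[1])
# handles tops
print("hand T",ray(T,*g(338,345),.132),ray(T,*g(209,370),.132))
print("hand S",ray(S,*s3(437,128),.132),ray(S,*s3(520,182),.132))
print(tri(T,g(338,345),S,s3(437,128)),tri(T,g(209,370),S,s3(520,182)))
print("bar",ray(T,*g(246,375),.082))
E
```

```text
plate top
[array([0.5061, 0.2544, 0.012 ]), array([0.4841, 0.0499, 0.012 ]), array([0.6495, 0.0329, 0.012 ])] 0.2057375618913804 0.16623095884290834
scene plate [array([0.5066, 0.2581, 0.012 ]), array([0.4838, 0.0533, 0.012 ]), array([0.6492, 0.0352, 0.012 ]), array([0.6719, 0.241 , 0.012 ])]
knob [0.477  0.1017 0.086 ] [0.4775 0.1044 0.086 ]
guard edge T [0.6524 0.1123 0.093 ] [0.5664 0.1205 0.093 ]
guard edge S [0.5664 0.1235 0.093 ] [0.6518 0.1138 0.093 ]
hub T/S z=.05 [0.5669 0.1446 0.05  ] [0.5689 0.1482 0.05  ]
rack [ 0.586  -0.1823  0.006 ] 0.06935659218462835 0.08907931451005702 [-0.087 -0.019  0.   ] [-0.0862 -0.0208  0.    ]
rack [ 0.5858 -0.182   0.008 ] 0.06920714351443698 0.08888736757789456 [-0.0868 -0.0189  0.    ] [-0.086  -0.0208  0.    ]
rackS [ 0.5864 -0.1788  0.007 ] [-0.0136  0.0672  0.    ] [-0.087  -0.0198  0.    ]
hand T [ 0.5891 -0.198   0.132 ] [ 0.5822 -0.1609  0.132 ]
hand S [ 0.5889 -0.1937  0.132 ] [ 0.5817 -0.1598  0.132 ]
(array([ 0.5881, -0.1971,  0.1287]), np.float64(1.22256526664443), np.float64(0.7814436792125233)) (array([ 0.5818, -0.1604,  0.1316]), np.float64(0.4056623671163058), np.float64(0.2612281922540975))
bar [ 0.5857 -0.1804  0.082 ]
```

Both views agree with the given sizes. The results are:
- **Fixture:** yaw about -0.105 rad, origin about (0.612, 0.141).
- **Knob:** (0.477, 0.103), against a predicted (0.4767, 0.1031).
- **Pliers:** origin about (0.586, -0.180), with pliers y at about 102° world.

Next I move above the knob.

```bash
python3 -m handwheel '[24,-44,-10,2,0.5, 24,-45,-10,2,0.5, 24,-45,-10,2,0.5, 24,-45,-10,2,0.5, 24,-45,-10,2,0.5, 24,-45,-10,2,0.5, 24,-45,-10,2,0.5, 24,-45,-10,2,0.5, 23,-45,-10,2,0.5, 23,-43,-10,2,0.5]'; python3 -m handwheel '[0,0,0,0,0.5, 0,0,0,0,0.5]'
python3 - <<'E'
from h import *
p,d=env.capture("top");cv2.imwrite("pics/c_t.png",p[180:360,120:320].repeat(3,0).repeat(3,1))
p,d=env.capture("wrist");cv2.imwrite("pics/c_w.png",p)
print(env.state()["tool_pos"],env.state()["clock"])
E
```

```text
clock: 1.4
tool_pos: [0.4776, 0.1017, 0.1559]
orientation: [[-0.998, 0.06, 0.0], [0.06, 0.998, -0.0], [-0.0, -0.0, -1.0]]
wrist_force: [0.8, 0.7, -0.6]
finger_gap: 0.501
clock: 1.65
tool_pos: [0.4765, 0.1035, 0.1561]
orientation: [[-0.998, 0.062, -0.001], [0.062, 0.998, 0.0], [0.001, 0.0, -1.0]]
wrist_force: [0.1, 0.5, 0.2]
finger_gap: 0.498
[0.47633045 0.10425038 0.15634932] 1.75
```

View pics/c_t.png

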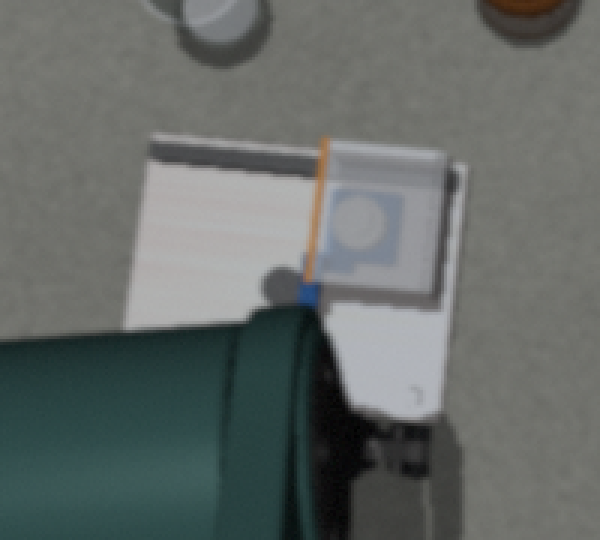

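View pics/c_w.png

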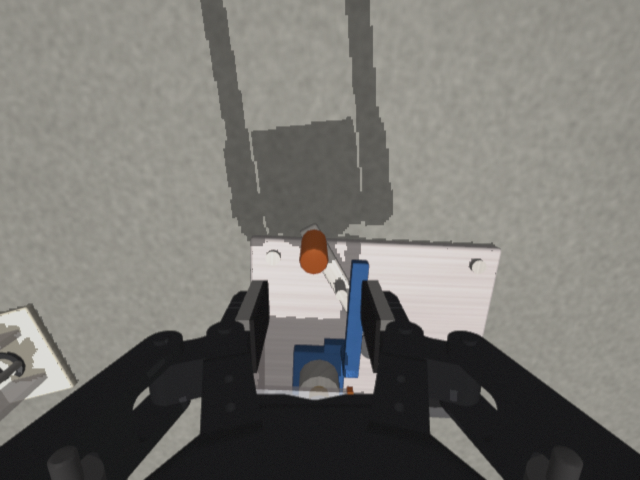

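The wrist view shows the knob at (314,252), centred between the pads (columns 260 and 370). I check its ray, then descend so the tips are at z of about 0.06.

```bash
python3 - <<'E'
from h import *
print(ray(cam("wrist"),314,252,.086))
E
python3 -m handwheel '[0,0,-35,0,0.45, 0,0,-35,0,0.4, 0,0,0,0,0.4, 0,0,0,0,0.4]'
```

```text
[0.47134055 0.10306207 0.086     ]
clock: 2.25
tool_pos: [0.4773, 0.104, 0.0872]
orientation: [[-0.998, 0.059, 0.001], [0.059, 0.998, -0.0], [-0.001, 0.0, -1.0]]
wrist_force: [0.5, -0.1, -0.6]
finger_gap: 0.395
```

```bash
python3 -m handwheel '[0,7,0,0,0.4, -4,13,0,0,0.4, -4,13,0,0,0.4, -1,14,0,0,0.4, 0,14,0,0,0.4, 3,13,0,0,0.4, 3,13,0,0,0.4, 6,12,0,0,0.4, 7,12,0,0,0.4, 0,0,0,0,0.4]'
python3 - <<'E'
from h import *
p,d=env.capture("wrist");cv2.imwrite("pics/d_w.png",p)
p,d=env.capture("scene");cv2.imwrite("pics/d_s.png",p[200:440,300:540].repeat(2,0).repeat(2,1))
E
```

```text
clock: 3.5
tool_pos: [0.4856, 0.2147, 0.0864]
orientation: [[-0.998, 0.06, -0.002], [0.06, 0.998, -0.001], [0.002, -0.001, -1.0]]
wrist_force: [-2.9, -3.4, -0.5]
finger_gap: 0.401
```

View pics/d_w.png

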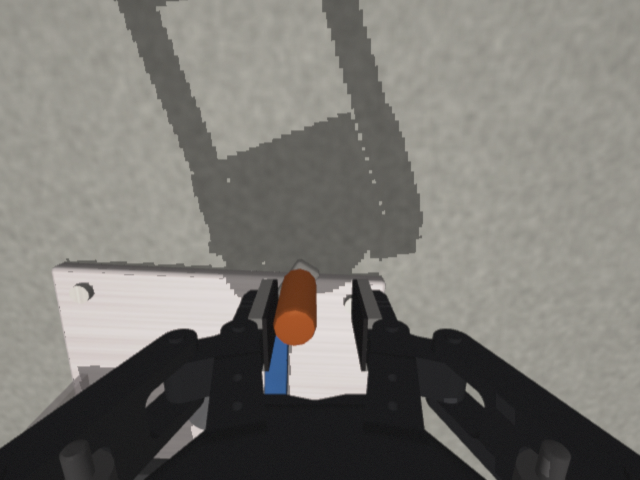

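View pics/d_s.png

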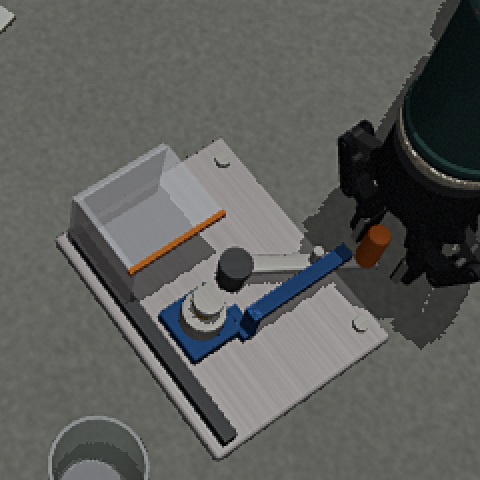

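The knob is held against the trailing pad and the stub is out of the guard. The force is only about 4.5 N, so I keep pushing to the stop in small steps.

```bash
for i in 1; do python3 -m handwheel '[2,3,0,0,0.4, 2,3,0,0,0.4]'; python3 -m handwheel '[2,3,0,0,0.4, 0,0,0,0,0.4]';  python3 -m handwheel '[2,3,0,0,0.4, 0,0,0,0,0.4]'; done
```

```text
clock: 3.85
tool_pos: [0.4876, 0.2171, 0.0861]
orientation: [[-0.998, 0.059, -0.007], [0.059, 0.998, -0.006], [0.006, -0.006, -1.0]]
wrist_force: [-7.9, -20.8, 10.7]
finger_gap: 0.4
clock: 4.1
tool_pos: [0.4879, 0.2177, 0.0859]
orientation: [[-0.998, 0.058, -0.01], [0.058, 0.998, -0.01], [0.009, -0.01, -1.0]]
wrist_force: [-10.1, -24.3, 12.9]
finger_gap: 0.401
clock: 4.35
tool_pos: [0.4883, 0.2185, 0.0857]
orientation: [[-0.998, 0.057, -0.013], [0.058, 0.998, -0.014], [0.012, -0.014, -1.0]]
wrist_force: [-12.0, -32.9, 17.1]
finger_gap: 0.402
```

The force jumps to 25–35 N with almost no motion, so the lever is at its stop. I back off a little and lift clear.

```bash
python3 -m handwheel '[-6,-8,0,0,0.4, 0,0,60,0,0.6, 0,0,60,2,0.7, 0,-20,20,4,0.7, 0,-60,0,8,0.7, 0,-60,0,0,0.7, 10,-60,0,0,0.7, 20,-60,0,0,0.7, 20,-60,0,0,0.7, 20,-40,0,0,0.7]'
python3 - <<'E'
from h import *
for n in("wrist","scene","top"):
    p,d=env.capture(n);cv2.imwrite(f"pics/e_{n}.png",p)
print(env.state()["clock"],env.state()["tool_pos"])
t=cv2.imread("pics/e_top.png");s=cv2.imread("pics/e_scene.png")
cv2.imwrite("pics/e1.png",cv2.resize(t[215:335,150:290],None,fx=5,fy=5,interpolation=cv2.INTER_CUBIC))
cv2.imwrite("pics/e4.png",cv2.resize(s[250:440,320:500],None,fx=3,fy=3,interpolation=cv2.INTER_CUBIC))
E
```

```text
clock: 5.6
tool_pos: [0.5602, -0.1434, 0.2273]
orientation: [[-0.984, -0.18, 0.004], [-0.18, 0.984, -0.001], [-0.004, -0.002, -1.0]]
wrist_force: [0.4, 0.2, 0.5]
finger_gap: 0.7
5.75 [ 0.5605348  -0.14274724  0.22694664]
```

View pics/e_wrist.png

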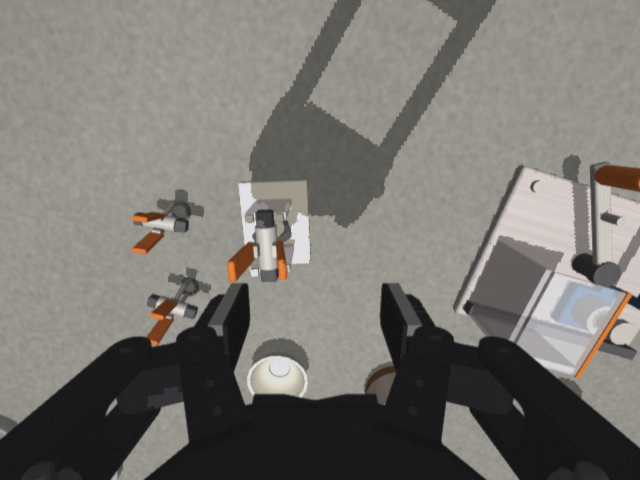

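View pics/e1.png

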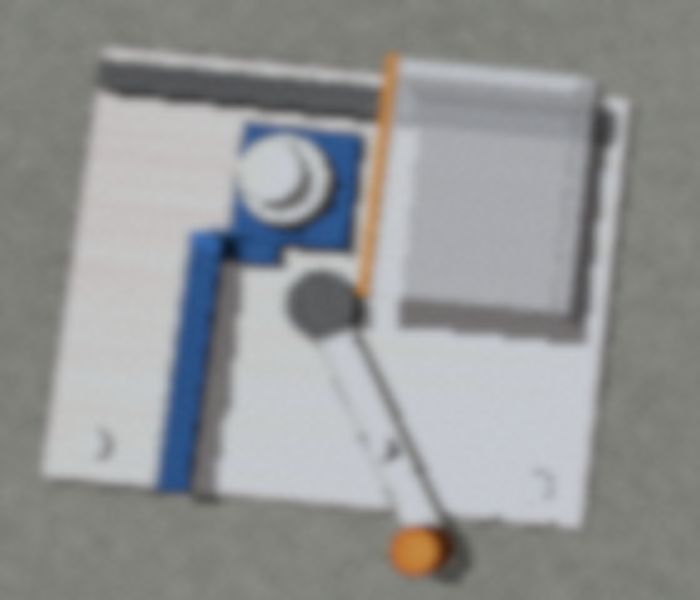

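View pics/e4.png

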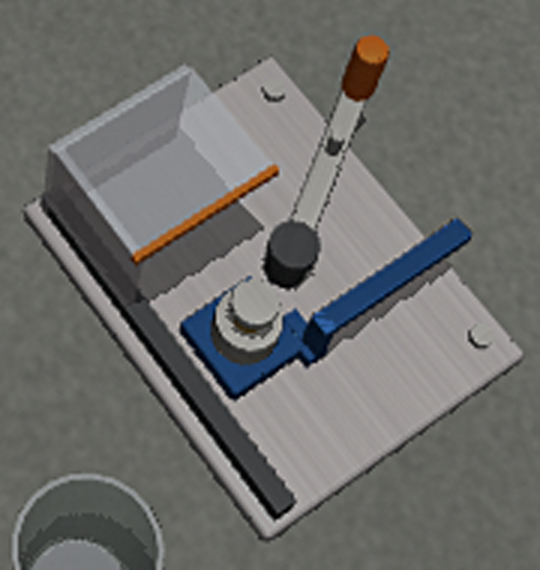

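The lever has sprung back with the knob at its start position. The carriage is out, with the stub head at e1 (272,172) and e4 (256,302). I measure the stub, the travel and the pliers handles.

Run:
```python
from h import *
np.set_printoptions(precision=4,suppress=True)
T=cam("top");S=cam("scene");W=cam("wrist")
f=lambda u,v:(150+u/5-.4,215+v/5-.4)
s4=lambda u,v:(320+u/3-.3,250+v/3-.3)
print("bar before/after",ray(T,*f(342,505),.056),ray(T,*f(172,490),.056))
print("barS",ray(S,*s4(382,131),.056),ray(S,*s4(460,221),.056))
print("head",ray(T,*f(272,172),.070),ray(S,*s4(256,302),.07))
# wrist: handles
p=cv2.imread("pics/e_wrist.png")
cv2.imwrite("pics/e5.png",cv2.resize(p[170:295,215:325],None,fx=5,fy=5,interpolation=cv2.INTER_CUBIC))
for k in ((230,277),(286,279),(267,278)):print(ray(W,*k,.132))
# blobs for head refine (bright)
for n,c,(x0,y0,x1,y1) in(("top",T,(190,235,225,265)),("scene",S,(385,340,425,380))):
    im=cv2.imread(f"pics/e_{n}.png")[y0:y1,x0:x1];cv2.imwrite(f"pics/e6_{n}.png",cv2.resize(im,None,fx=14,fy=14,interpolation=cv2.INTER_CUBIC))
```

```text
bar before/after [0.4929 0.1334 0.056 ] [0.4989 0.195  0.056 ]
barS [0.4921 0.1337 0.056 ] [0.4985 0.1941 0.056 ]
head [0.6134 0.1589 0.07  ] [0.6139 0.1621 0.07  ]
[ 0.5934 -0.1977  0.132 ]
[ 0.588  -0.1593  0.132 ]
[ 0.5896 -0.1724  0.132 ]
```

View pics/e5.png

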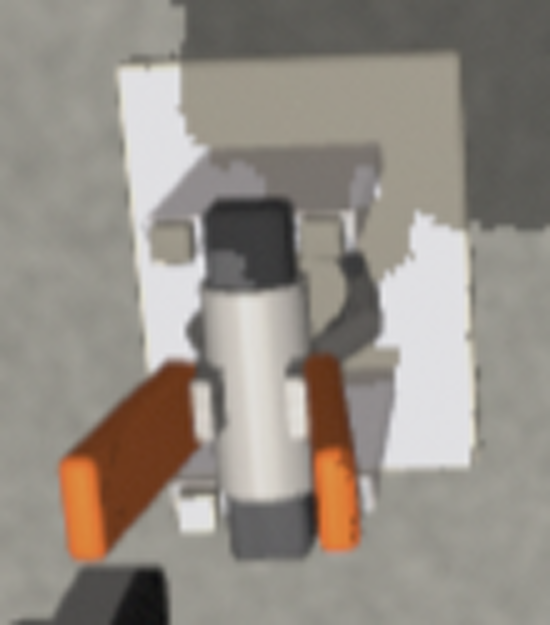

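View pics/e6_top.png

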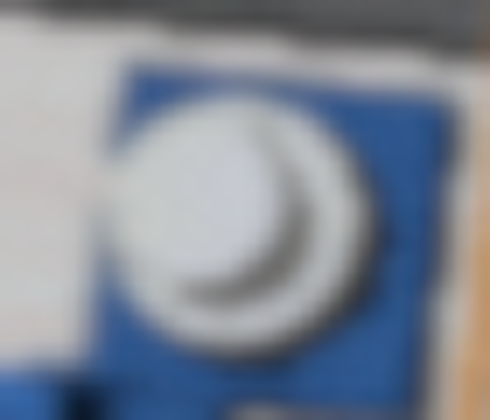

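View pics/e6_scene.png

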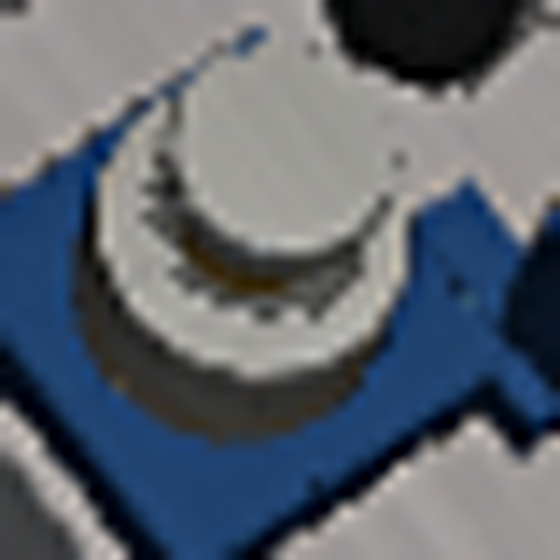

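The carriage has advanced about 61 mm from its start, so it stands above 0.056. The stub axis is at about (0.6137, 0.1605), which lies on the track. The handles' midpoint is at about (0.5855, -0.1785). I move over the pliers and descend partway.

```bash
python3 -m handwheel '[13,-18,0,1,0.65, 12,-18,0,0.5,0.65, 0,0,-25,0,0.65, 0,0,-25,0,0.65, 0,0,0,0,0.65]'
python3 - <<'E'
from h import *
for n in("wrist","scene"):
    p,d=env.capture(n);cv2.imwrite(f"pics/f_{n}.png",p)
s=env.state();print(s["clock"],s["tool_pos"],s["orientation"])
cv2.imwrite("pics/f2.png",cv2.resize(p[100:250,180:340],None,fx=4,fy=4,interpolation=cv2.INTER_CUBIC))
c=cam("wrist")
# projected expected grasp axis point at handle tops
print(proj(c,[s["tool_pos"][0],s["tool_pos"][1],.132]),c)
E
```

```text
clock: 6.38
tool_pos: [0.5824, -0.1754, 0.1746]
orientation: [[-0.978, -0.209, -0.003], [-0.209, 0.978, 0.002], [0.003, 0.002, -1.0]]
wrist_force: [-0.5, 0.5, -0.6]
finger_gap: 0.652
6.475 [ 0.58403103 -0.17611637  0.17686609] [[-9.77991558e-01 -2.08643579e-01  6.08520811e-04]
 [-2.08643732e-01  9.77991694e-01 -1.99843887e-04]
 [-5.53432154e-04 -3.22409688e-04 -9.99999795e-01]]
[316.80186709 277.32066763] (array([[335.46267783,   0.        , 314.55790016],
       [  0.        , 335.46267783, 233.8534413 ],
       [  0.        ,   0.        ,   1.        ]]), array([[-2.08379889e-01,  9.78047880e-01,  4.06919971e-04],
       [ 9.36723821e-01,  1.99455817e-01,  2.87690563e-01],
       [ 2.81293982e-01,  6.03300992e-02, -9.57723329e-01]]), array([ 0.29508971, -0.52681687,  0.15108792]))
```

View pics/f_wrist.png

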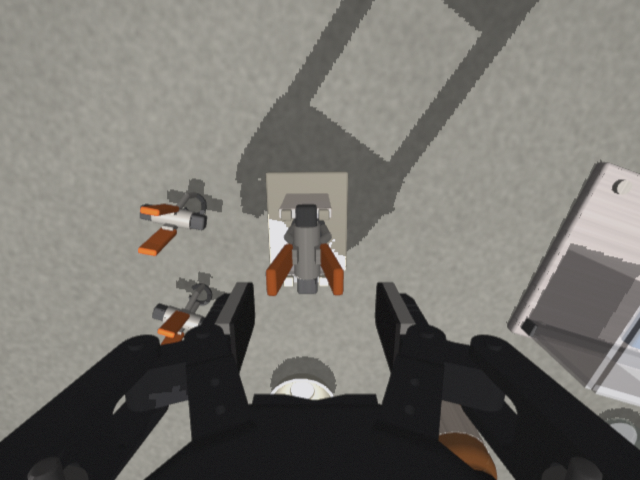

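View pics/f2.png

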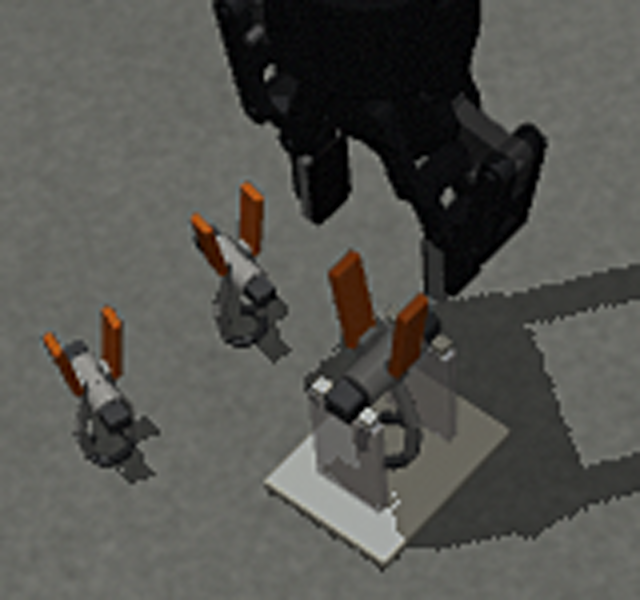

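Handle tops are at (272,283) and (338,282) in the wrist view, so the midpoint (305,283) lies left of the tool axis at column 317. I let the arm settle and work out the offset.

```bash
python3 -m handwheel '[0,0,0,0,0.65, 0,0,0,0,0.65]'
python3 - <<'E'
from h import *
np.set_printoptions(precision=4,suppress=True)
s=env.state();c=cam("wrist")
p,d=env.capture("wrist");cv2.imwrite("pics/g_w.png",p)
cv2.imwrite("pics/g.png",cv2.resize(p[225:310,245:365],None,fx=6,fy=6,interpolation=cv2.INTER_CUBIC))
np.save("pics/g_d.npy",d)
print(s["tool_pos"],s["clock"],proj(c,[s["tool_pos"][0],s["tool_pos"][1],.132]))
for k in((272,283),(338,282)):print(ray(c,*k,.132))
E
```

```text
clock: 6.72
tool_pos: [0.5842, -0.1765, 0.1773]
orientation: [[-0.978, -0.208, 0.002], [-0.208, 0.978, -0.001], [-0.002, -0.001, -1.0]]
wrist_force: [0.1, 0.3, -0.7]
finger_gap: 0.651
[ 0.5842 -0.1765  0.1773] 6.725 [316.8419 276.8447]
[ 0.5927 -0.1992  0.132 ]
[ 0.5848 -0.1648  0.132 ]
```

View pics/g.png

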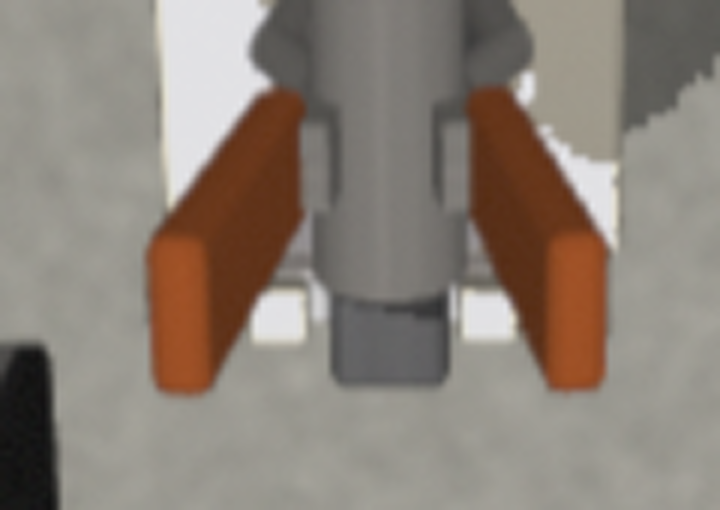

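Measured from the crop, the handle-top midpoint is (307.7, 276.6). It is level with the tool axis at row 276.8 but about 9 px (4 mm) to its left. The orientation matches, so I correct by (+1, -4) mm and descend.

```bash
python3 -m handwheel '[1,-4,0,0,0.65, 0,0,-20,0,0.65, 0,0,-20,0,0.65, 0,0,-20,0,0.65, 0,0,0,0,0.65, 0,0,0,0,0.65]'
python3 - <<'E'
from h import *
p,d=env.capture("wrist");cv2.imwrite("pics/i_w.png",p[180:420,180:460].repeat(2,0).repeat(2,1))
p,d=env.capture("scene");cv2.imwrite("pics/i_s.png",cv2.resize(p[100:250,180:340],None,fx=4,fy=4,interpolation=cv2.INTER_CUBIC))
E
```

```text
clock: 7.52
tool_pos: [0.5851, -0.1806, 0.1169]
orientation: [[-0.978, -0.208, 0.001], [-0.208, 0.978, -0.001], [-0.001, -0.001, -1.0]]
wrist_force: [1.0, 0.0, -0.1]
finger_gap: 0.65
```

View pics/i_w.png

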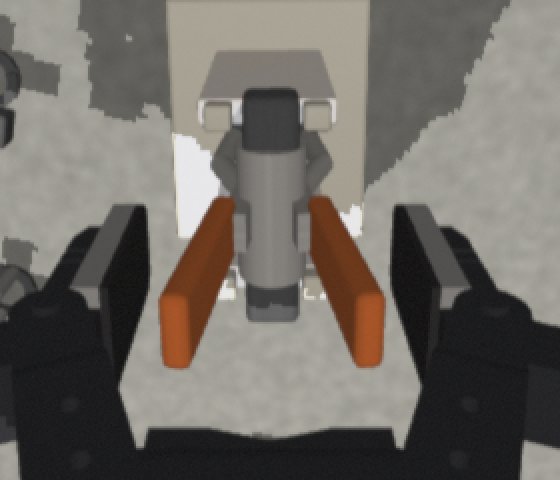

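View pics/i_s.png

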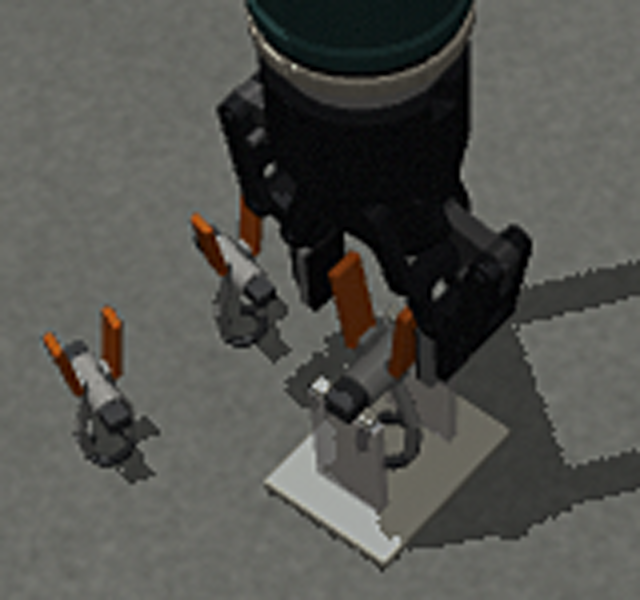

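The handles sit centred between the pads, with handle edges at 163/383 and pads at 148/392. I close with 40 N.

```bash
python3 -m handwheel '[0,0,0,0,0.5, 0,0,0,0,0.4, 0,0,0,0,0.3, 0,0,0,0,0.2, 0,0,0,0,0.15, 0,0,0,0,0.15, 0,0,0,0,0.15]' 40
python3 - <<'E'
from h import *
p,d=env.capture("wrist");cv2.imwrite("pics/j_w.png",p[180:420,180:460].repeat(2,0).repeat(2,1))
E
```

```text
clock: 8.5
tool_pos: [0.5854, -0.1803, 0.1181]
orientation: [[-0.978, -0.209, 0.002], [-0.209, 0.978, -0.001], [-0.002, -0.001, -1.0]]
wrist_force: [-2.2, 1.6, 10.4]
finger_gap: 0.289
```

View pics/j_w.png

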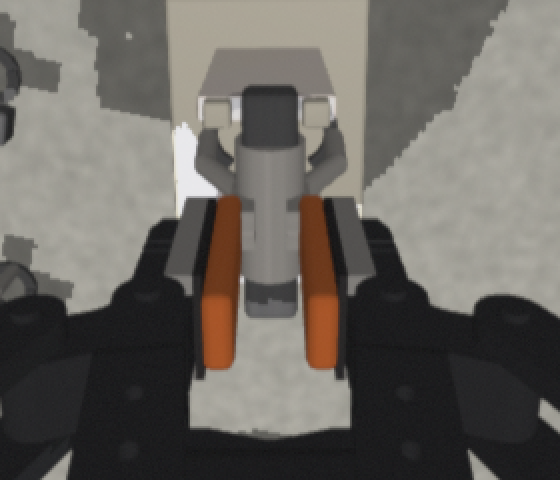

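Fully squeezed: the gap is about 25 mm and the handles are parallel. Now I lift straight up 100 mm.

```bash
python3 -m handwheel '[0,0,10,0,0.15, 0,0,15,0,0.15, 0,0,15,0,0.15, 0,0,20,0,0.15, 0,0,20,0,0.15, 0,0,20,0,0.15, 0,0,0,0,0.15, 0,0,0,0,0.15]'
python3 - <<'E'
from h import *
p,d=env.capture("wrist");cv2.imwrite("pics/k_w.png",p[180:420,180:460].repeat(2,0).repeat(2,1))
p,d=env.capture("scene");cv2.imwrite("pics/k_s.png",cv2.resize(p[60:250,180:340],None,fx=3,fy=3,interpolation=cv2.INTER_CUBIC))
E
```

```text
clock: 9.55
tool_pos: [0.5842, -0.1802, 0.216]
orientation: [[-0.978, -0.208, -0.0], [-0.208, 0.978, 0.0], [0.0, 0.0, -1.0]]
wrist_force: [-0.0, 0.3, -2.0]
finger_gap: 0.285
```

View pics/k_w.png

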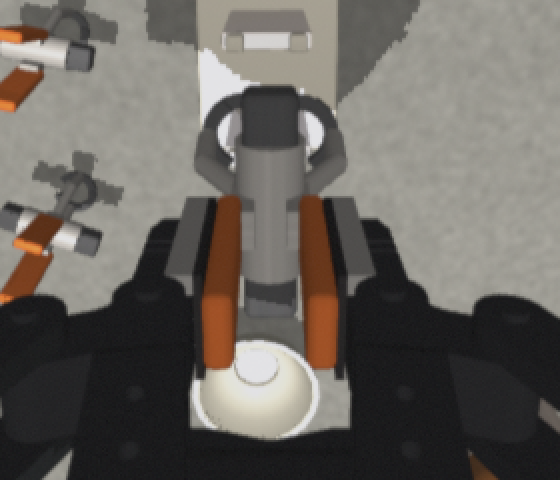

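View pics/k_s.png

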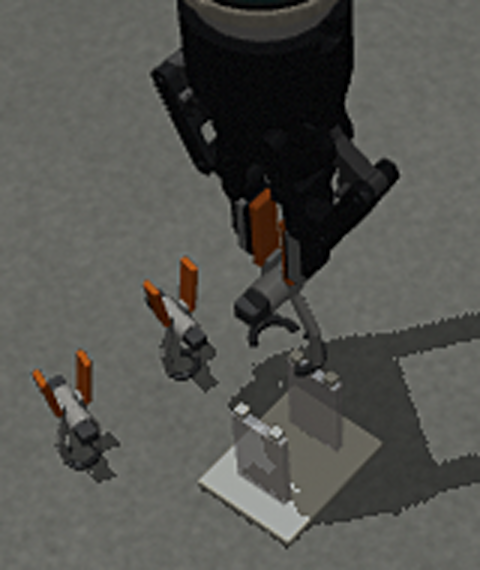

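The pliers are held upright with the ring spread. I transfer to hover over the stub and turn -18° to line up with the fixture.

```bash
python3 -m handwheel '[0,10,10,0,0.15, 3,35,10,-2,0.15, 3,38,0,-2,0.15, 3,38,0,-2,0.15, 3,38,0,-2,0.15, 3,38,0,-2,0.15, 3,38,0,-2,0.15, 3,38,0,-2,0.15, 4,38,0,-2,0.15, 4,30,0,-2,0.15]'; python3 -m handwheel '[0,0,0,0,0.15, 0,0,0,0,0.15, 0,0,0,0,0.15]'
python3 - <<'E'
from h import *
for n in("wrist","scene","top"):
    p,d=env.capture(n);cv2.imwrite(f"pics/l_{n}.png",p)
print(env.state()["tool_pos"])
s=cv2.imread("pics/l_scene.png")
cv2.imwrite("pics/l_s.png",cv2.resize(s[240:400,340:500],None,fx=4,fy=4,interpolation=cv2.INTER_CUBIC))
t=cv2.imread("pics/l_top.png")
cv2.imwrite("pics/l_t.png",cv2.resize(t[215:335,150:290],None,fx=5,fy=5,interpolation=cv2.INTER_CUBIC))
E
```

```text
clock: 10.9
tool_pos: [0.6131, 0.163, 0.2365]
orientation: [[-0.995, 0.104, -0.0], [0.104, 0.995, 0.0], [0.0, 0.0, -1.0]]
wrist_force: [0.4, -0.9, -2.0]
finger_gap: 0.283
clock: 11.28
tool_pos: [0.6134, 0.1599, 0.2363]
orientation: [[-0.994, 0.105, -0.0], [0.105, 0.994, -0.0], [0.0, -0.0, -1.0]]
wrist_force: [-0.3, -0.8, -2.0]
finger_gap: 0.287
[0.61355267 0.15988815 0.23632547]
```

View pics/l_s.png

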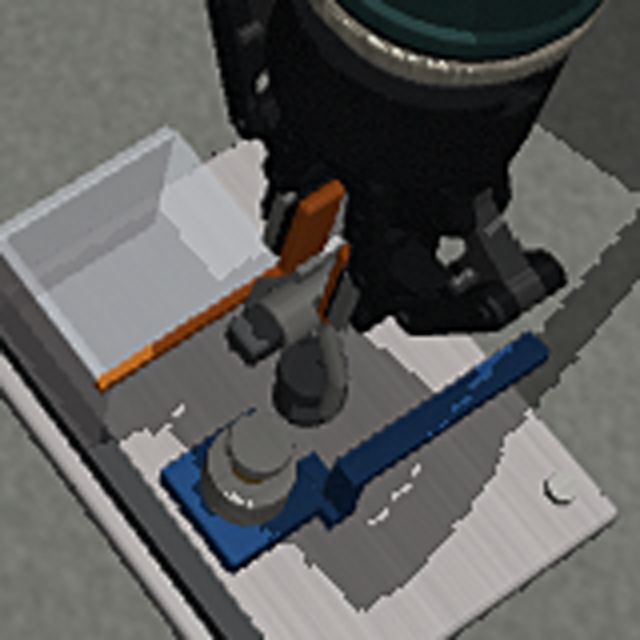

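View pics/l_t.png

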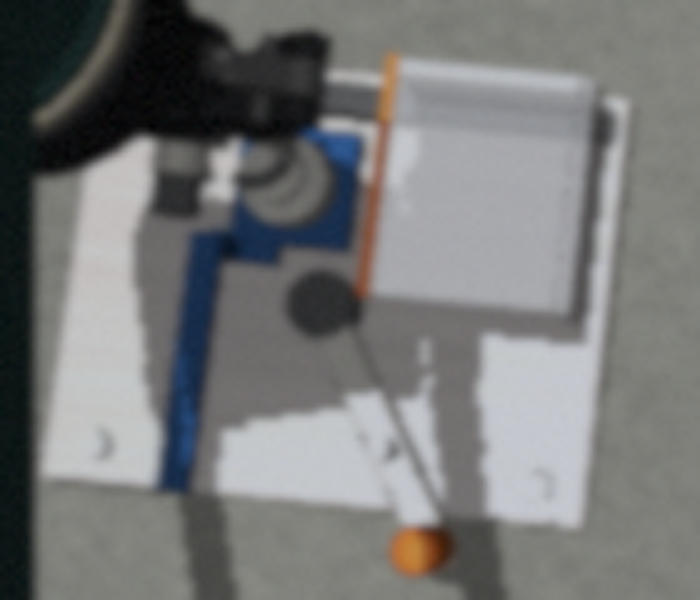

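View pics/l_wrist.png

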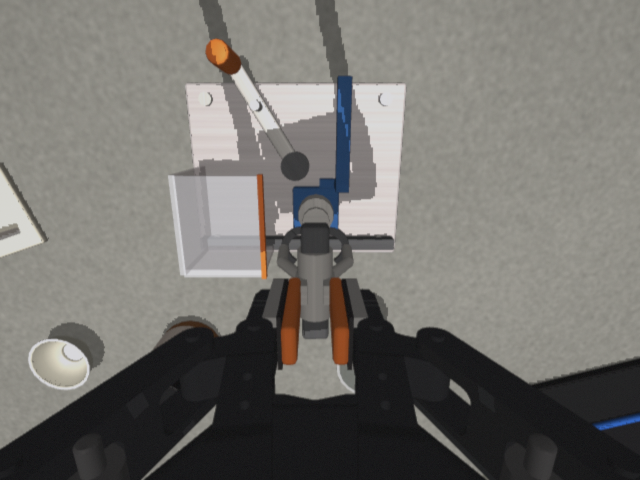

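The wrist view shows the stub (column about 316, row 210) lined up with the pliers bar (column 315). I lower until the ring is about 10 mm over the head and compare ring with head in the same views.

```bash
python3 -m handwheel '[0,0,-20,0,0.15, 0,0,-20,0,0.15, 0,0,-15,0,0.15, 0,0,0,0,0.15, 0,0,0,0,0.15]'
python3 - <<'E'
from h import *
for n in("wrist","scene"):
    p,d=env.capture(n);cv2.imwrite(f"pics/m_{n}.png",p)
s=cv2.imread("pics/m_scene.png")
cv2.imwrite("pics/m_s.png",cv2.resize(s[310:390,365:445],None,fx=7,fy=7,interpolation=cv2.INTER_CUBIC))
t=cv2.imread("pics/m_wrist.png")
cv2.imwrite("pics/m_w.png",cv2.resize(t[200:350,260:370],None,fx=5,fy=4,interpolation=cv2.INTER_CUBIC))
c=cam("scene");w=cam("wrist");st=env.state();x=st["tool_pos"];print(x)
S=[.6137,.1605]
print("scene proj head top",proj(c,[*S,.07]),"ring pred",proj(c,[x[0],x[1],x[2]-.0971]))
print("wrist proj head top",proj(w,[*S,.07]),"ring pred",proj(w,[x[0],x[1],x[2]-.0971]),"bar",proj(w,[x[0],x[1],x[2]-.036]))
E
```

```text
clock: 12.05
tool_pos: [0.6141, 0.1607, 0.1819]
orientation: [[-0.995, 0.104, 0.001], [0.104, 0.995, 0.0], [-0.001, 0.0, -1.0]]
wrist_force: [-0.5, 0.1, -1.4]
finger_gap: 0.284
[0.614268   0.16078473 0.1822039 ]
scene proj head top [404.35027482 349.48652596] ring pred [405.6926773  345.95379827]
wrist proj head top [315.60001537 237.67072758] ring pred [316.18447329 245.06979931] bar [316.830404   283.78673527]
```

View pics/m_s.png

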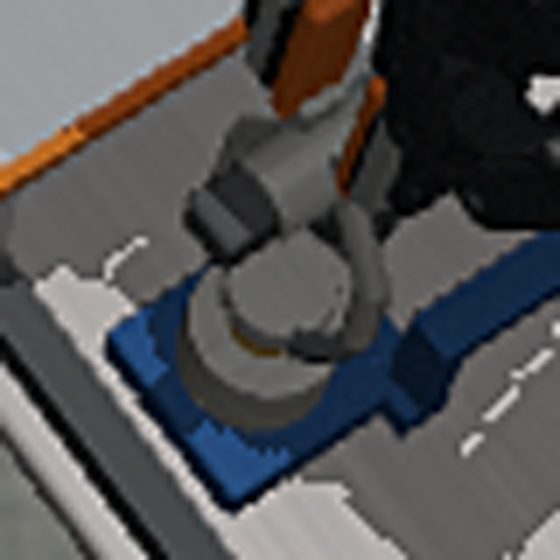

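View pics/m_w.png

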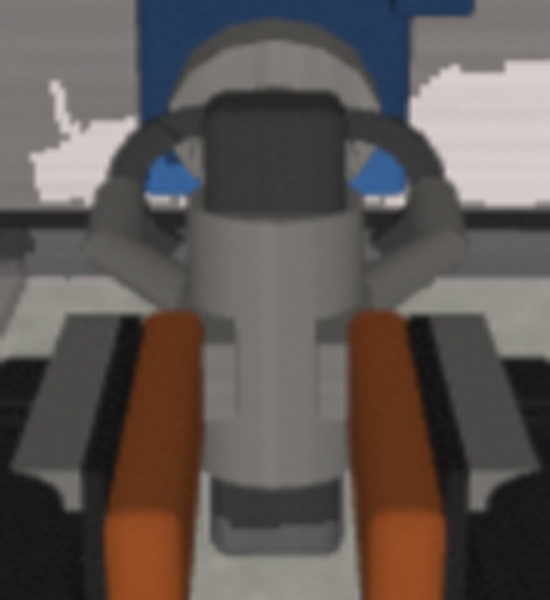

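Run:
```python
from h import *
np.set_printoptions(precision=2,suppress=True)
w=cam("wrist");c=cam("scene");st=env.state();x=st["tool_pos"];R=np.array(st["orientation"])
print("cam-tool in tool frame",1e3*R.T@(-w[1].T@w[2]-x))
o=x-[0,0,.0421]
P=lambda cc,dx,dy,dz:proj(cc,o+R[:,0]*dx+R[:,1]*dy+np.array([0,0,dz]))
for dz in(.006,-.006):
  for dx in(.031,-.031): print("bar end",dz,dx,P(w,dx,0,dz),(P(w,dx,0,dz)-[260,200])*[5,4])
for dx in(.008,-.008):print("handle top edges",dx,(P(w,dx,.010,.056)-[260,200])*[5,4])
for a in(0,.0225,-.0225):print("ring scene",(P(c,0,a,-.053)-[365,310])*7, (P(c,0,a,-.057)-[365,310])*7)
for sx in(1,-1): print("ring tips +y outer",(P(c,sx*.0126,.0153,-.053)-[365,310])*7)
print("scene bar end",[(P(c,dx,0,dz)-[365,310])*7 for dx in(.031,-.031) for dz in(.006,-.006)])
```

```text
cam-tool in tool frame [  72.97   -1.2  -119.32]
bar end 0.006 0.031 [316.94 224.55] [284.69  98.2 ]
bar end 0.006 -0.031 [316.73 336.96] [283.65 547.85]
bar end -0.006 0.031 [316.76 218.43] [283.82  73.73]
bar end -0.006 -0.031 [316.58 324.63] [282.92 498.51]
handle top edges 0.008 [429.56 494.24]
handle top edges -0.008 [423.82 646.52]
ring scene [286.25 247.99] [283.45 255.35]
ring scene [355.49 335.55] [352.39 342.64]
ring scene [218.52 162.34] [216.02 169.95]
ring tips +y outer [381.57 274.91]
ring tips +y outer [284.33 340.02]
scene bar end [array([454.75,  50.98]), array([443.98,  76.33]), array([202.71, 215.71]), array([194.82, 239.6 ])]
```

Run:
```python
from h import *
np.set_printoptions(precision=2,suppress=True)
p=cv2.imread("pics/l_wrist.png");cv2.imwrite("pics/n.png",cv2.resize(p[170:260,270:360],None,fx=7,fy=7,interpolation=cv2.INTER_CUBIC))
K,R,t=cam("wrist");x=env.state()["tool_pos"];C=-R.T@t
C2=C-x+np.array([.61355,.15989,.23632]);w=(K,R,-R@C2)
for X in((.6137,.1605,.07),(.6017,.1605,.07),(.6257,.1605,.07),(.6137,.1605,.048),(.5967,.1605,.048),(.6137,.1435,.048),(.6137,.1775,.048)):
  print(X,(proj(w,X)-[270,170])*7)
```

```text
(0.6137, 0.1605, 0.07) [325.3 349.2]
(0.6017, 0.1605, 0.07) [315.35 255.86]
(0.6257, 0.1605, 0.07) [335.02 440.39]
(0.6137, 0.1605, 0.048) [324.29 308.49]
(0.5967, 0.1605, 0.048) [311.07 183.97]
(0.6137, 0.1435, 0.048) [198.67 321.37]
(0.6137, 0.1775, 0.048) [450.32 295.57]
```

View pics/n.png

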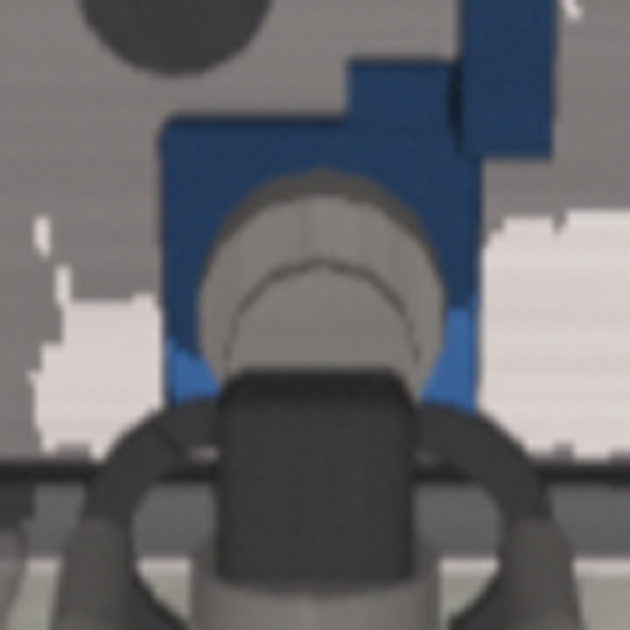

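The wrist view puts the stub at about (0.6145, 0.160) and the other views at (0.6137, 0.1605). The ring is at about (0.6145, 0.1608), aligned within 1 mm. I lower in two stages while watching the force.

```bash
python3 -m handwheel '[0,0,-5,0,0.15, 0,0,-5,0,0.15, 0,0,-5,0,0.15, 0,0,0,0,0.15, 0,0,0,0,0.15]'
python3 - <<'E'
from h import *
for n in("wrist","scene"):
    p,d=env.capture(n);cv2.imwrite(f"pics/o_{n}.png",p)
s=cv2.imread("pics/o_scene.png")
cv2.imwrite("pics/o_s.png",cv2.resize(s[310:390,365:445],None,fx=7,fy=7,interpolation=cv2.INTER_CUBIC))
t=cv2.imread("pics/o_wrist.png")
cv2.imwrite("pics/o_w.png",cv2.resize(t[200:350,260:370],None,fx=5,fy=4,interpolation=cv2.INTER_CUBIC))
E
```

```text
clock: 12.78
tool_pos: [0.6136, 0.1607, 0.1662]
orientation: [[-0.995, 0.104, -0.0], [0.104, 0.995, -0.0], [0.0, -0.0, -1.0]]
wrist_force: [0.6, -0.0, -2.1]
finger_gap: 0.287
```

View pics/o_s.png

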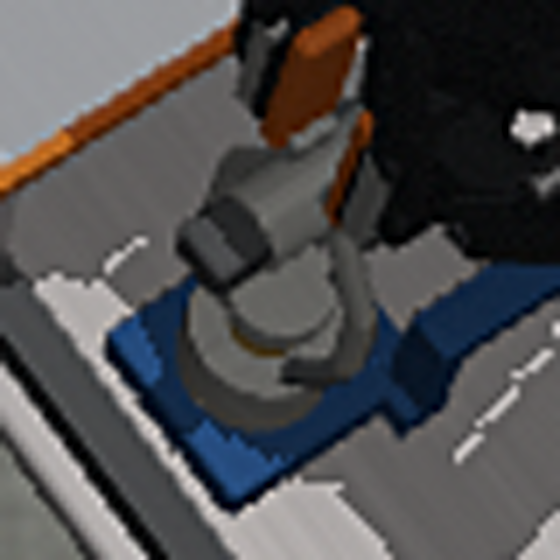

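View pics/o_w.png

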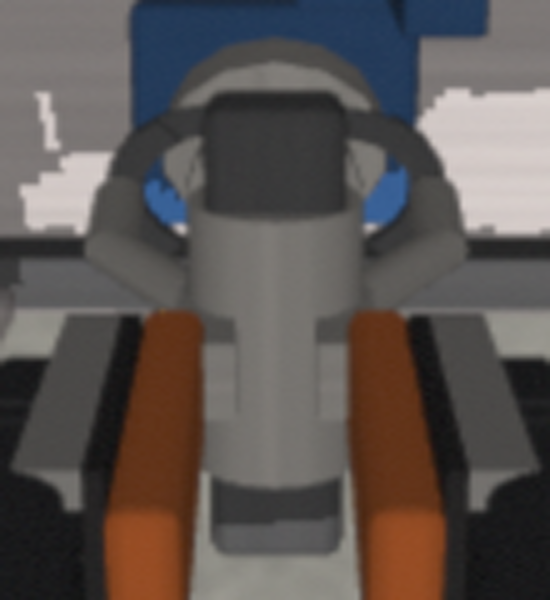

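The ring is level with the head and symmetric around it, with no contact force beyond the weight. Next is the last 14 mm.

```bash
python3 -m handwheel '[0,0,-4,0,0.15, 0,0,-4,0,0.15, 0,0,-3,0,0.15, 0,0,-3,0,0.15, 0,0,0,0,0.15, 0,0,0,0,0.15, 0,0,0,0,0.15, 0,0,0,0,0.15]'
python3 - <<'E'
from h import *
np.set_printoptions(precision=4,suppress=True)
for n in("wrist","scene","top"):
    p,d=env.capture(n);cv2.imwrite(f"pics/q_{n}.png",p)
s=cv2.imread("pics/q_scene.png")
cv2.imwrite("pics/q_s.png",cv2.resize(s[310:390,365:445],None,fx=7,fy=7,interpolation=cv2.INTER_CUBIC))
t=cv2.imread("pics/q_wrist.png")
cv2.imwrite("pics/q_w.png",cv2.resize(t[200:350,260:370],None,fx=5,fy=4,interpolation=cv2.INTER_CUBIC))
st=env.state();print(st["tool_pos"],st["wrist_force"],st["moment"],st["finger_gap"],st["clock"])
x=st["tool_pos"];R=np.array(st["orientation"]);o=x-[0,0,.0421];c=cam("scene");w=cam("wrist")
P=lambda cc,dx,dy,dz:proj(cc,o+R[:,0]*dx+R[:,1]*dy+np.array([0,0,dz]))
for a in(0,.0225,):print("ring scene",(P(c,0,a,-.053)-[365,310])*7, (P(c,0,a,-.057)-[365,310])*7)
print("tip",(P(c,-.0126,.0153,-.053)-[365,310])*7,"head",(proj(c,[.6137,.1605,.07])-[365,310])*7)
print("bar end scene",(P(c,-.031,0,.006)-[365,310])*7)
E
```

```text
clock: 13.88
tool_pos: [0.6137, 0.1607, 0.1524]
orientation: [[-0.995, 0.104, 0.0], [0.104, 0.995, -0.0], [-0.0, -0.0, -1.0]]
wrist_force: [-0.4, 0.5, -1.8]
finger_gap: 0.284
[0.6136 0.1607 0.1523] [ 0.2258 -0.0274 -1.0889] [ 0.0091 -0.0278 -0.05  ] 0.2828542834878479 14.025
ring scene [267.7746 299.4747] [265.1288 306.4275]
ring scene [334.8049 385.0734] [331.875  391.7744]
tip [265.6784 389.4808] head [275.4519 276.4057]
bar end scene [185.4494 271.9298]
```

View pics/q_s.png

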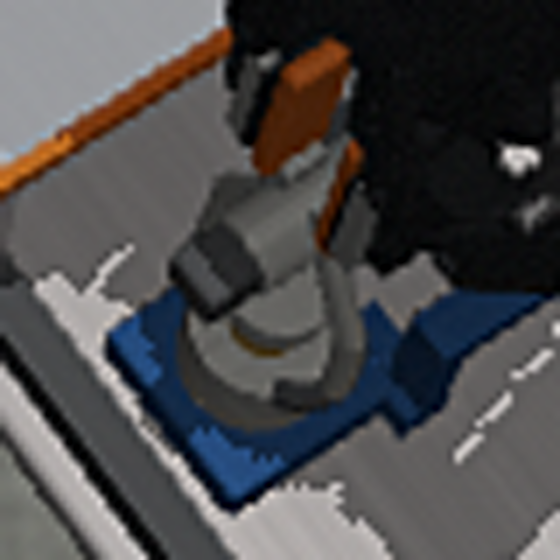

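View pics/q_w.png

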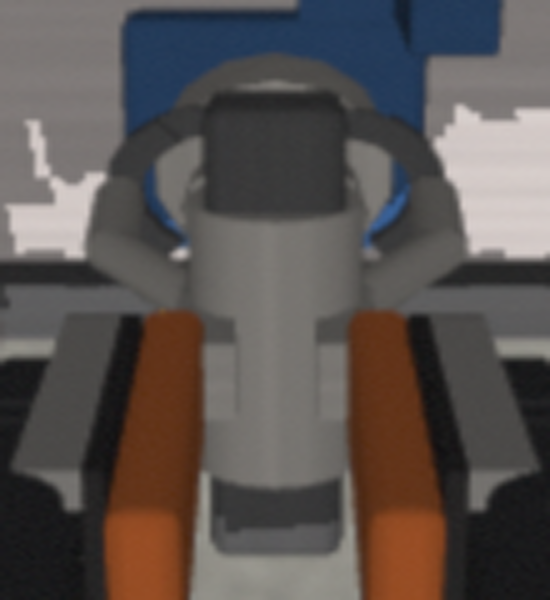

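View pics/q_top.png

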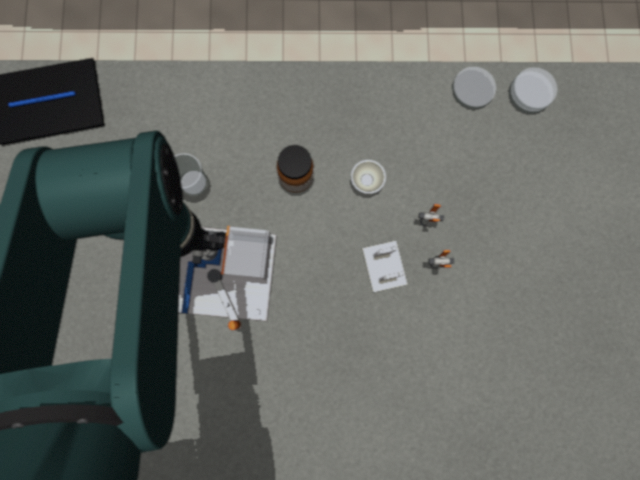

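Run:
```python
from h import *
np.set_printoptions(precision=1,suppress=True)
s=cv2.imread("pics/q_scene.png");k=16
im=cv2.resize(s[335:375,383:423],None,fx=k,fy=k,interpolation=cv2.INTER_CUBIC);im=cv2.convertScaleAbs(im,alpha=1.7)
cv2.imwrite("pics/r.png",im)
c=cam("scene");st=env.state();x=st["tool_pos"];R=np.array(st["orientation"]);o=x-[0,0,.0421];b=np.array([1.4,1.3])
P=lambda dx,dy,dz:(proj(c,o+R[:,0]*dx+R[:,1]*dy+np.array([0,0,dz]))+b-[383,335])*k
print("bar corners +x end",[P(-.031,dy,dz) for dy in(-.007,.007) for dz in(.006,-.006)])
print("ring tip outer top/bot, inner top",P(-.0126,.0153,-.053),P(-.0126,.0153,-.057),P(-.0082,.0128,-.053))
H=np.array([.6137,.1605])
for z,r in((.07,.012),(.062,.012),(.048,.017)):print("stub +xy side",z,(proj(c,[*(H+r*np.array([.66,.75])),z])+b-[383,335])*k)
```

```text
bar corners +x end [array([108.6, 178.3]), array([ 92.3, 230.3]), array([208.3, 306.9]), array([190.6, 357.6])]
ring tip outer top/bot, inner top [341.7 511. ] [335.6 526.3] [362.7 463.5]
stub +xy side 0.07 [370.7 378.2]
stub +xy side 0.062 [358.3 409.9]
stub +xy side 0.048 [339.6 516.3]
```

View pics/r.png

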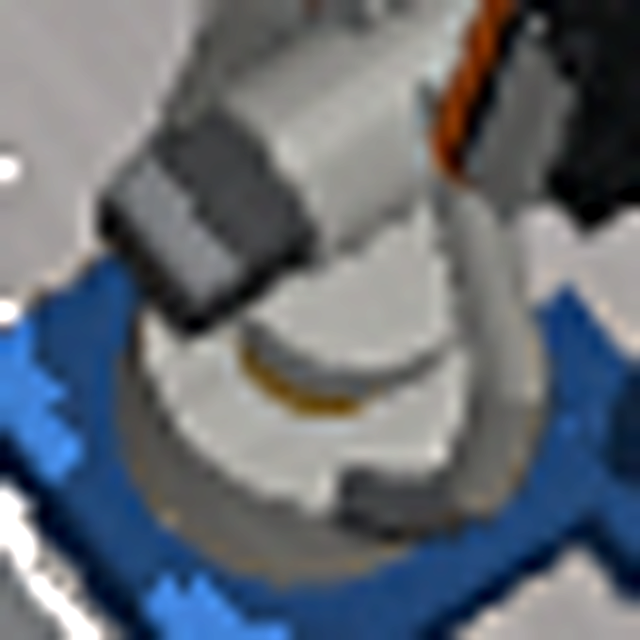

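The bar end and ring tip lie within about 1.5 mm of where the measured pose predicts. There is no contact force, and the bystanders, lever and carriage look right in the top view. I hand in.

Run:
```python
from h import *
s=env.state();print(s["tool_pos"],s["wrist_force"],abs(s["qd"]).max(),s["finger_gap"],s["clock"])
print(env.hand_in())
```

```text
[0.61362773 0.16069795 0.15231392] [ 0.22579172 -0.02737883 -1.08885301] 0.0036513030510386527 0.2828542834878479 14.025
the job is handed in; nothing more can be done
None
```

I carried out the whole task and handed it in at 14.0 s. There is no verdict yet because the hand-in reports none.

**What I did:** I pushed the lever to its stop, where the force rose to about 35 N with almost no further motion. It then sprang back, with the knob seen at its start position. The carriage moved about 61 mm from where it began and stayed out. I gripped the pliers at 40 N, lifted them about 100 mm straight up off the rack, turned them 18° to line up with the fixture, and lowered the ring over the stub's head.

**Last checks:**
- **Squeeze:** the finger opening is 0.283, about 24 mm, slightly less than the 26 mm stated for fully squeezed handles. The handles were parallel and the ring was visibly spread.
- **Contact:** the wrist force was about 1–2 N, roughly the pliers' own weight, so I saw no sign of the ring touching anything.
- **Ring position:** by the arm's reading the ring centre is at about (0.614, 0.161, 0.055) m. The groove was measured at (0.614, 0.1605, 0.055) m.
- **Bystanders:** the jar, beaker and dish look unmoved in the top view.

**Where checks disagreed:**
- The top and scene cameras differed by about 2–3 mm in y. I averaged them, and the wrist view agreed with the average.
- In the last scene view, the ring tip and bar end were up to about 1.5 mm from prediction.
- The ring's height was judged mainly from how far the arm had lifted it from the rack, because the last picture only fixes it to about 3 mm.

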